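# Put the hazelnuts away in the storage box

## Robot

A 6-joint arm with a two-finger parallel gripper is mounted at the origin on a cart in front of the work surface, level with it; the furniture and walls round the work are solid. World frame = base frame: x ahead of the robot, y to its left, z up, the work surface at z = 0. Lengths are in m, angles in rad, forces in N, time in s.
With the tool pointing down it reaches from about 0.35 to 0.975 m from the base axis. Payload 4.9 kg.
Tool frame: the origin (TCP) lies where the fingers leave the gripper's body, on its centre line; the fingertips stand 73 mm ahead of it and the grasp point (between the pads) lies 54 mm ahead of it; z points along the fingers, y is the direction in which the jaws open and shut (so a half turn about z gives the same grasp; the last joint's range is limited). The gripper opens to 85 mm and grips with 20 to 120 N. Pads are 22 mm wide; open, the fingers measure 114 mm over their backs; the gripper's body (76 mm by 85 mm) begins 54 mm behind the grasp point. The pads swing forward as they close: fully open they stand 13 mm farther back than shut.
Start: joints at [1.209, 0.053, 1.613, -0, 1.476, -0.119], TCP at [0.15, 0.607, 0.304] pointing down, gripper open.
Joint ranges: [-3.01, 3.01], [-1.01, 2.22], [0.06, 2.58], [-1.02, 4.17], [0.09, 2.62], [-3.14, 3.14]. Speed limits (rad/s): [2.57, 2.57, 3.14, 3.14, 3.14, 3.14].

## Interface

Orientations are given as a rotation vector (axis times angle).
In Python, from station import monitor, vision, workorder gives the robot as it stands.
- The arm moves only by the tool arm_command, never from a script. Its argument "rows" is text: rows parted by semicolons, each of 6 numbers parted by spaces: the shift along the world's x, y, z in mm, then the turn, a rotation vector about the world's x, y, z in degrees. In form: tx ty tz wx wy wz; .... A call has 1 to 12 rows; each row is the pose to reach, as a shift and turn from the pose measured when the call began; what a row does not reach only later rows make up. A row lasts 1/8 s, in which the tool goes at most 62.5 mm and 10.7 degrees, less where a joint would pass 70% of its speed; a pose out of reach is approached as far as the arm can. A call with a gripper value outside its range is refused whole. "jaw" is the opening, from 0 (shut) to 1 (fully open), set as the call begins (left out, the last holds). The fingers move at their own pace and stop on an object; "squeeze" is the grip in N (left out, the last holds). Time passes only in rows, so rows that repeat a pose let the fingers close. It gives the time, the measured TCP pose, the force and the opening at its end, in the units of the state.
- monitor.get_obs(): the state, without advancing time (a new reading comes with each control period).
- vision.get_image(name): name is "scene" or "top"; returns a dict with "frame" (480x640x3 uint8, red, green, blue), "vfov" (degrees; the focal length in pixels is half the picture's height over the tangent of half this angle, whatever the lens; pixels are square), "cx", "cy" (the principal point, pixels), "R" (3x3) and "t" (3): a world point X has camera coordinates R X + t. Camera axes: x right, y down, z forward; pixel columns grow to the right and rows downward; lengths in m; the calibration is good to about 2 mm. A picture is of the moment at which its call begins. There is no depth.
- workorder.finish_job(): hands the job in, once; it reports no verdict.
The state is a dict: "t": time; "q": joint angles; "dq": joint speeds; "effort": joint torques, N m; "tool_pos": TCP position; "tool_rot": TCP orientation; "contact_force": force on the tool from outside, world axes, zero at the start; "wrist_torque": the same for the moment, N m; "opening": finger opening in m.
Only numpy, scipy, OpenCV 4.12 (cv2) and the standard library are available. Lean on these libraries where they do the work, as an engineer would, in place of code of your own. Each camera call takes 0.05 s, during which the arm holds its last target. There are 200 camera calls.

## Task

Put the hazelnuts away: open the lid of the cream storage box right up, pour all the nuts from the green and white mug into the box, stand the empty mug upright on the worktop again and shut the lid fully. Leave the other things on the worktop where they are.

Things in the scene. Friction and masses are not known exactly. Their poses are not given: they have to be found in the camera images.
- nut_box: cream-coloured open metal storage box, 116 deep (its x) x 140 wide (its y) x 90 high, walls 4 thick, inner floor 10 above the worktop; it does not slide. Origin: centre of its underside; z up, its front (-x) faces the robot roughly, its hinge is along the top of the back wall (+x)
- box_mouth (a point): centre of the box's open mouth, in the plane of the rim, 90 above the worktop; axes as the box's
- lid_hinge (a point): middle of the lid's hinge axis, at the box's back top edge: 62 behind the box's centre (+x), 91 above the worktop; the axis runs along the box's y
- box_lid (a joint): angle of the box's wooden lid: 0 = shut on the rim, 1.57 = standing upright at the back, 1.85 = leaning back against its stop (it swings up and away from the robot). The stiff hinge holds the lid at any angle; turning it takes about 2 N at the bar. Lid plate 146 wide, 12 thick, reaching 124 from the hinge axis
- lid_bar (a point): middle of the steel bar handle on the lid's outer face: round bar 10 thick, 100 long along the box's y, on two posts 68 apart. With the lid shut it lies 102 in front of the hinge axis and 46 above it (34 clear above the lid); turns with the lid; point axes are the lid's (equal to the box's when shut)
- nut_mug: straight mug, green above and white below, 78 in diameter, 101 high, wall about 4, holding the hazelnuts; 0.28 kg. Origin on its underside, 18 from the mug's own axis: the axis lies at y = +18 in its frame. The handle is at -y: it spans y = -58 to -21 and z = 10 to 94, about 13 thick in x (centred on x = 0) in its outer half, widening to 28 where it joins the mug. z up
- nut_1: hazelnut in its shell, brown with a pale cap, 22 in diameter, 25 long, 12 g; origin at its centre
- nut_2: another hazelnut, the same
- nut_3: another hazelnut, the same
- nut_4: another hazelnut, the same
- nut_5: another hazelnut, the same
- nut_6: another hazelnut, the same
- nut_7: another hazelnut, the same
- lemon: lemon lying on the chopping board at the right, 78x55x56; a bystander; origin under its centre
- garlic_bulb: garlic bulb, 60x57x58; a bystander; origin under its centre
- striped_mug: white mug with yellow stripes, empty, 86 in diameter, 101 high; a bystander; origin on its underside

How it is judged:
By the outcome, as a careful person would: the job done as asked, in the order asked, and still so for the second after the job is handed in, with the robot touching nothing.
It also fails if it takes over 72 s, if anything falls off the work surface, if the arm or the gripper's body presses on something with over 40 N, if the wrist force passes 120 N, or if a joint passes its speed limit or range.

## Working session

There is one attempt and no reset: what is moved stays moved. The work goes in short steps, Python scripts to look and compute and a tool call to move; the robot and the scene stay as the last step left them, time stands still between calls to the robot, and variables do not carry over. Pictures are saved under pics/ and viewed, about 8 in all and at most 12, crops included, and the job is handed in when it is done.

Besides the shell and the picture viewer there is one more tool, called after "Emit:" by a JSON object that holds its "api" and its "payload". arm_command: Moves the arm, as the interface text tells. Its arguments: {"type":"object","properties":{"rows":{"type":"string"},"jaw":{"type":"number"},"squeeze":{"type":"number"}},"required":["rows"]}

```bash
mkdir -p pics; ls; cat > h.py <<'E'
import numpy as np, cv2
from scipy.spatial.transform import Rotation as Rn
from station import monitor, vision, workorder
def snap(name,fn):
    d=vision.get_image(name); cv2.imwrite('pics/'+fn+'.png',cv2.cvtColor(d['frame'],cv2.COLOR_RGB2BGR)); np.save('pics/'+fn+'.npy',d,allow_pickle=True); return d
def load(fn): return np.load('pics/'+fn+'.npy',allow_pickle=True).item()
def ray(d,u,v):
    f=240/np.tan(np.radians(d['vfov'])/2); R=np.array(d['R']); t=np.array(d['t'])
    return -R.T@t, R.T@np.array([(u-d['cx'])/f,(v-d['cy'])/f,1])
def onz(d,u,v,z):
    c,r=ray(d,u,v); return c+r*(z-c[2])/r[2]
def proj(d,X):
    f=240/np.tan(np.radians(d['vfov'])/2); p=np.array(d['R'])@np.array(X)+d['t']; return p[0]/p[2]*f+d['cx'],p[1]/p[2]*f+d['cy']
E
python3 - <<'E'
from h import *
a=snap('scene','s0'); b=snap('top','t0')
for d in(a,b): print(d['vfov'],d['cx'],d['cy'],ray(d,320,240))
o=monitor.get_obs(); print(o['t'],o['tool_pos'],o['tool_rot'],o['opening'])
E
```

```text
pics
54.25006629945585 321.43753847041796 243.39406646921287 (array([-0.10162823, -0.33847727,  0.95214158]), array([ 0.60995917,  0.3044659 , -0.73165035]))
42.49449933297001 326.71155960351575 238.4334903015733 (array([0.3186047, 0.0021559, 1.4511929]), array([ 0.1991729 ,  0.01237045, -0.9799499 ]))
0.1 [0.15010076 0.60626661 0.30278839] [-3.80312715e-01 -3.11806004e+00  2.83321078e-03] 0.08501115301689303
```

View pics/s0.png

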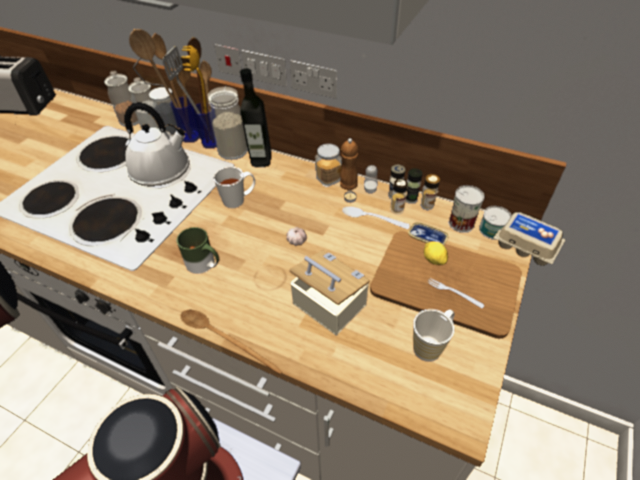

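View pics/t0.png

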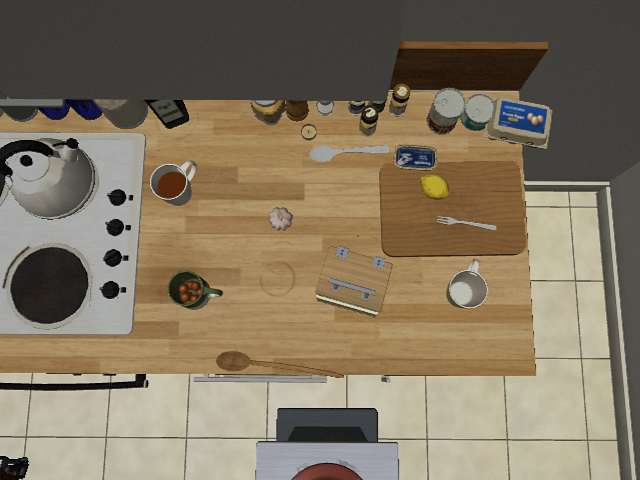

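The scene shows the box lid shut: top-view lid corners are about (330,246), (393,262), (378,314), (317,298), and the bar runs (333,286)-(374,296). The mug is at (187,290) with its handle pointing right, towards about (216,293). I'll enlarge both to measure them.

```bash
python3 - <<'E'
from h import *
d=load('t0'); a=load('s0')
bgr=lambda d:cv2.cvtColor(d['frame'],cv2.COLOR_RGB2BGR)
c1=cv2.resize(bgr(d)[240:320,160:226],None,fx=6,fy=6,interpolation=cv2.INTER_CUBIC)
c2=cv2.resize(bgr(d)[240:320,312:400],None,fx=4.5,fy=6,interpolation=cv2.INTER_CUBIC)
cv2.imwrite('pics/c.png',np.hstack([c1,c2]));print(c1.shape,c2.shape)
E
```

```text
(480, 396, 3) (480, 396, 3)
```

View pics/c.png

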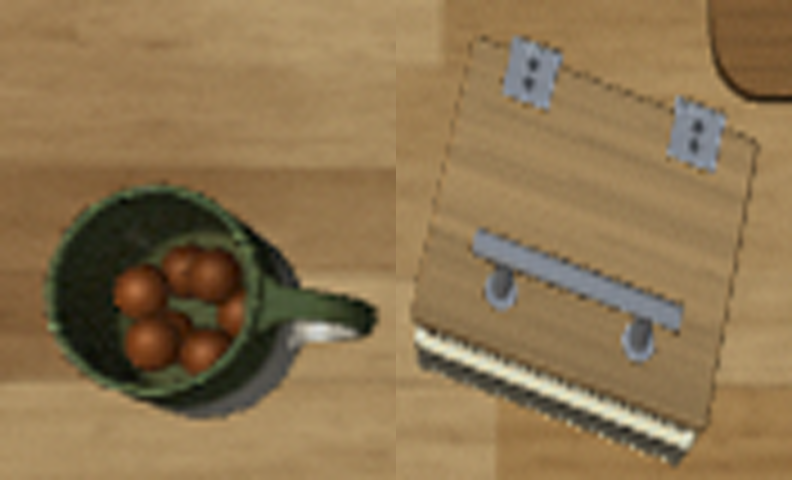

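The crop puts the mug rim centre at about (185.5,288.3), with the handle tip at (222.5,293). The lid's top corners and the bar ends (329.8,280.3) and (375.3,293) are clear. All 7 nuts are in the mug.

```bash
cat >> h.py <<'E'
def state():
    o=monitor.get_obs(); R=Rn.from_rotvec(o['tool_rot']).as_matrix()
    print('t',round(o['t'],2),'tcp',np.round(np.array(o['tool_pos'])*1000,1),'x',R[:,0].round(3),'y',R[:,1].round(3),'z',R[:,2].round(3),'F',np.round(o['contact_force'],1),'op',round(o['opening'],4),'q',np.round(o['q'],3)); return o
E
python3 - <<'E'
from h import *
d=load('t0');a=load('s0')
L=[onz(d,u,v,.103) for u,v in[(329.6,246.3),(392.4,264.2),(380.9,311.3),(315.6,293.3)]]
for p in L: print((p*1000).round(1))
print('sizes',[np.linalg.norm(L[i]-L[(i+1)%4]).round(4) for i in range(4)])
for z in(.137,.142):
  B=[onz(d,u,v,z) for u,v in[(329.8,280.3),(375.3,293)]]; print('bar',B,np.linalg.norm(B[0]-B[1]))
e=B[0]-B[1]; print('bar yaw',np.degrees(np.arctan2(-e[0],e[1])))
e=(L[0]+L[3]-L[1]-L[2]); print('lid y yaw',np.degrees(np.arctan2(-e[0],e[1])))
e=(L[0]+L[1]-L[3]-L[2]); print('lid x yaw',np.degrees(np.arctan2(e[1],e[0])))
yaw=np.arctan2(e[1],e[0])
m=onz(d,185.5,288.3,.101);h=onz(d,222.5,293,.08);print('mug',m,'tip',h,np.linalg.norm((m-h)[:2]))
print('scene check rim',proj(a,m),'bar',[proj(a,x) for x in B],'lid',[proj(a,x) for x in L])
for n,(u,v) in dict(garlic=(280,218),striped=(468,287)).items(): print(n,onz(d,u,v,.05))
state()
E
```

```text
[578.5  -2.3 103. ]
[ 539.  -141.4  103. ]
[ 435.1 -114.7  103. ]
[473.5  27.8 103. ]
sizes [np.float64(0.1445), np.float64(0.1073), np.float64(0.1476), np.float64(0.1092)]
bar [array([ 0.49768062, -0.00301089,  0.137     ]), array([ 0.47098678, -0.10029062,  0.137     ])] 0.10087569936427658
bar [array([ 0.4969993 , -0.00299124,  0.142     ]), array([ 0.47040703, -0.09990085,  0.142     ])] 0.1004919060125356
bar yaw -15.34443588735699
lid y yaw -15.450472299272612
lid x yaw -15.183374059123976
mug [0.48290905 0.31376519 0.101     ] tip [0.47546821 0.23563488 0.08      ] 0.07848383217826098
scene check rim (np.float64(191.4799451443931), np.float64(237.08129531627608)) bar [(np.float64(306.0753968783014), np.float64(262.8050416327983)), (np.float64(340.5587216776011), np.float64(285.58310924292556))] lid [(np.float64(321.4606961649768), np.float64(249.77066391678517)), (np.float64(368.96245017383956), np.float64(280.28323917072817)), (np.float64(339.9883095019427), np.float64(310.59843427606074)), (np.float64(290.2824253048805), np.float64(276.5261804389902))]
garlic [0.65520239 0.11363343 0.05      ]
striped [ 0.49611836 -0.31861012  0.05      ]
t 0.1 tcp [150.1 606.3 302.8] x [-0.971  0.24   0.   ] y [ 0.24   0.971 -0.002] z [-0.001 -0.002 -1.   ] F [-0.1  0.1 -0.1] op 0.085 q [ 1.209  0.053  1.614 -0.     1.476 -0.119]
```

```bash
python3 - <<'E'
from h import *
a=load('s0')
c=cv2.cvtColor(a['frame'],cv2.COLOR_RGB2BGR)[240:335,275:380]
cv2.imwrite('pics/c2.png',cv2.resize(c,None,fx=6,fy=6,interpolation=cv2.INTER_CUBIC))
E
```

```text
(no output)
```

View pics/c2.png

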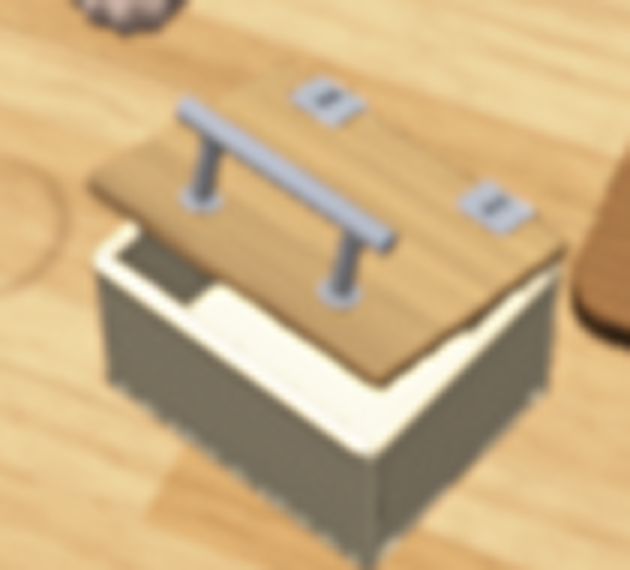

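```bash
cat >> h.py <<'E'
def tri(obs):
    A=np.zeros((3,3));b=np.zeros(3)
    for d,u,v in obs:
        c,r=ray(d,u,v); r=r/np.linalg.norm(r); P=np.eye(3)-np.outer(r,r); A+=P; b+=P@c
    return np.linalg.solve(A,b)
E
python3 - <<'E'
from h import *
d=load('t0');a=load('s0')
P={}
for n,s,t in [('barL',(305.3,257.5),(329.8,280.3)),('barR',(340.2,280.2),(375.3,293)),('FL',(290,270.8),(315.6,293.3)),('FR',(338.3,303.3),(380.9,311.3)),('BR',(369.2,281.3),(392.4,264.2))]:
  P[n]=X=tri([(a,*s),(d,*t)]); print(n,(X*1000).round(1),np.round(np.array(proj(d,X))-t,1))
rl=onz(a,291.2,283,.09); rr=onz(a,336.7,315.8,.09); print('rim',rl,rr,np.linalg.norm(rl-rr))
bm=(P['barL']+P['barR'])/2; fm=(P['FL']+P['FR'])/2
e=P['barL']-P['barR']; print('yaw bar',np.degrees(np.arctan2(-e[0],e[1])))
e=rl-rr;yaw=np.arctan2(-e[0],e[1]); print('yaw rim',np.degrees(yaw))
ex=np.array([np.cos(yaw),np.sin(yaw),0]); C=(rl+rr)/2+58*ex/1000; H=C+62*ex/1000; H[2]=.091
print('C',C,'H',H)
for n,p,ph0 in(('bar',bm,np.arctan2(46,102)),('front',fm,np.arctan2(12,124))):
  r=p-H; x=-r@ex; print(n,p,'radius',np.hypot(x,r[2]),'angle',np.degrees(np.arctan2(r[2],x)-ph0),'lat',r@np.array([-ex[1],ex[0],0]))
print('nominal r',np.hypot(46,102),np.hypot(12,124))
E
```

```text
barL [494.2  -3.1 163.2] [ 0.1 -0.1]
barR [468.4 -98.9 162.4] [ 0.3 -0.2]
FL [471.3  26.6 126.7] [ 0.3 -0.2]
FR [ 432.3 -111.9  132.2] [-0.1  0.1]
BR [ 539.8 -141.9   98.6] [ 0. -0.]
rim [0.46619478 0.02248789 0.09      ] [ 0.42777778 -0.1103047   0.09      ] 0.13823797851746347
yaw bar -15.098943198956018
yaw rim -16.135197724160413
C [ 0.50270158 -0.06002688  0.09      ] H [ 0.56225932 -0.07725698  0.091     ]
bar [ 0.48132427 -0.05099508  0.16284693] radius 0.1113313514448586 angle 15.916973279441551 lat 0.002735170373985432
front [ 0.45180347 -0.04265033  0.12943523] radius 0.12193807234559223 angle 12.845522693835209 lat 0.0025472345719601765
nominal r 111.89280584559492 124.57929201917949
```

Looking closer, the lid is already ajar by about 14°: the bar is at roughly (481,-51,163) mm, the hinge at (563,-77,91) and the box yaw is about -15.4°. I'll close the fingers, go to the front of the bar and push it back.

Emit:
{"api": "arm_command", "payload": {"rows": "20 -50 5 0 0 0; 45 -110 5 0 0 0; 70 -170 5 0 0 -1; 95 -230 5 0 0 -1; 120 -290 5 0 0 -1; 145 -350 5 0 0 -1; 170 -410 5 0 0 -1; 195 -470 5 0 0 -1; 220 -530 5 0 0 -1; 245 -590 0 0 0 -1; 275 -640 -10 0 0 -1; 275 -643 -10 0 0 -1", "jaw": 0, "squeeze": 40}}

```text
t: 1.6
tool_pos: [0.4254, -0.0395, 0.2916]
tool_rot: [-0.414, -3.112, 0.003]
contact_force: [0.2, 0.8, -1.2]
opening: 0.0001
```

```bash
python3 -c "
from h import *
state()"
```

```text
t 1.6 tcp [425.4 -39.5 291.6] x [-0.965  0.261  0.002] y [ 0.261  0.965 -0.002] z [-0.003 -0.002 -1.   ] F [ 0.2  0.8 -1.2] op 0.0001 q [-2.660e-01 -4.450e-01  2.063e+00 -2.000e-03  1.526e+00 -1.572e+00]
```

Emit:
{"api": "arm_command", "payload": {"rows": "0 0 -30 0 0 0; 0 0 -62 0 0 0; 20 -5 -62 0 0 0; 35 -10 -62 0 0 0; 43 -12 -59 0 0 0; 52 -14 -52 0 0 0; 61 -17 -44 0 0 0; 70 -19 -38 0 0 0; 78 -21 -33 0 0 0; 86 -24 -29 0 0 0; 92 -25 -26 0 0 0; 92 -25 -26 0 0 0"}}

```text
t: 3.1
tool_pos: [0.5179, -0.0647, 0.2655]
tool_rot: [-0.414, -3.113, 0.003]
contact_force: [0.0, -1.3, -0.7]
opening: -0.0001
```

```bash
python3 - <<'E'
from h import *
state()
s=snap('scene','s1')['frame'];t=snap('top','t1')['frame']
c=np.hstack([cv2.resize(s[190:340,250:400],(400,400)),cv2.resize(t[200:330,290:420],(400,400))])
cv2.imwrite('pics/c3.png',cv2.cvtColor(c,cv2.COLOR_RGB2BGR))
E
```

```text
t 3.1 tcp [517.9 -64.7 265.5] x [-0.965  0.261  0.001] y [ 0.261  0.965 -0.002] z [-0.002 -0.002 -1.   ] F [ 0.  -1.3 -0.7] op -0.0001 q [-0.266 -0.169  1.89  -0.002  1.422 -1.572]
```

View pics/c3.png

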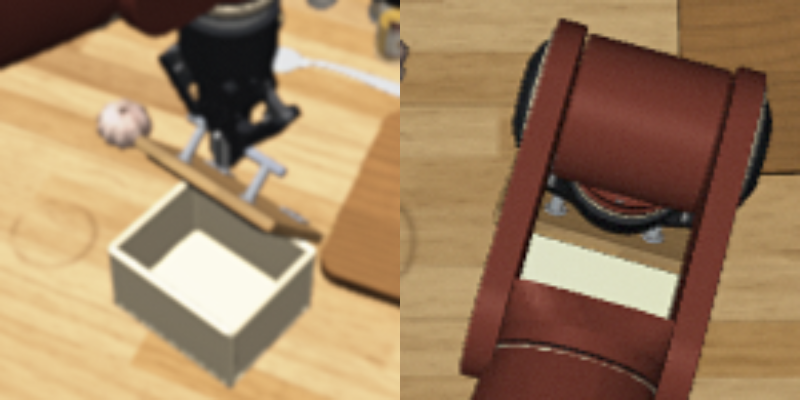

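The lid stands at about 50°. Next I'll lift out, go to its inner side and push it to the stop.

Emit:
{"api": "arm_command", "payload": {"rows": "0 0 45 0 0 0; -10 3 50 0 0 0; -50 13 50 0 0 0; -72 20 40 0 0 0; -72 20 0 0 0 0; -72 20 -27 0 0 0; -40 11 -27 0 0 0; -20 5 -27 0 0 0; 0 0 -27 0 0 0; 15 -4 -27 0 0 0; 30 -8 -27 0 0 0; 40 -11 -27 0 0 0"}}

```text
t: 4.7
tool_pos: [0.5594, -0.076, 0.2421]
tool_rot: [0.414, 3.11, -0.004]
contact_force: [-2.2, 0.9, 1.0]
opening: -0.0001
```

Emit:
{"api": "arm_command", "payload": {"rows": "6 -2 0 0 0 0; 12 -3 0 0 0 0; 16 -4 0 0 0 0; 20 -5 0 0 0 0; 20 -5 0 0 0 0"}}

```text
t: 5.32
tool_pos: [0.5769, -0.0803, 0.2407]
tool_rot: [-0.413, -3.108, 0.002]
contact_force: [-12.2, 2.6, 4.0]
opening: -0.0004
```

The lid is at its stop (12 N reaction). I'll back off and head for the mug, yawing the tool on the way.

Emit:
{"api": "arm_command", "payload": {"rows": "-30 8 10 0 0 0; -70 20 40 0 0 0; -90 50 70 0 0 -10; -95 90 80 0 0 -20; -100 130 80 0 0 -30; -105 170 80 0 0 -40; -107 200 80 0 0 -50; -107 200 80 0 0 -60; -107 200 80 0 0 -70; -107 200 80 0 0 -80; -107 200 80 0 0 -80", "jaw": 0.75}}

```text
t: 6.7
tool_pos: [0.4701, 0.1198, 0.3208]
tool_rot: [-2.313, -2.119, -0.005]
contact_force: [0.0, 0.2, 0.3]
opening: 0.064
```

Emit:
{"api": "arm_command", "payload": {"rows": "0 0 0 10 -1 0; 0 0 0 20 -2 0; 0 0 0 30 -3 0; 0 0 0 30 -3 0"}}

```text
t: 7.2
tool_pos: [0.47, 0.1184, 0.3197]
tool_rot: [-2.017, -1.846, -0.552]
contact_force: [-0.9, -0.1, -0.9]
opening: 0.0637
```

```bash
python3 - <<'E'
from h import *
state()
d=snap('top','t2'); s=snap('scene','s2')
c=np.hstack([cv2.resize(s['frame'][200:330,160:380],(500,295)),cv2.resize(d['frame'][220:330,160:220],(160,295))])
cv2.imwrite('pics/c4.png',cv2.cvtColor(c,cv2.COLOR_RGB2BGR))
E
```

```text
t 7.2 tcp [470.  118.4 319.7] x [0.075 0.859 0.506] y [ 0.996 -0.09   0.004] z [ 0.049  0.503 -0.863] F [-0.9 -0.1 -0.9] op 0.0637 q [-0.131 -0.353  1.997  0.531  1.525 -0.075]
```

View pics/c4.png

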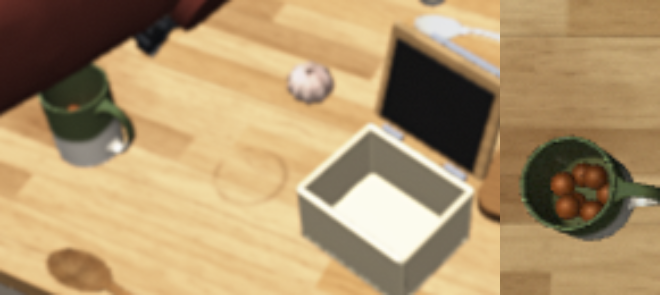

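The image shows the lid standing open with its dark inner face visible, the box empty, and the mug undisturbed with its nuts. A positive J4 tilts the tool to the left, which suits a handle grasp. I'll fit a small kinematic model so I can plan the pour within the joint ranges.

```bash
cat > kin.py <<'E'
import numpy as np
from scipy.optimize import least_squares
from scipy.spatial.transform import Rotation as Rn
D=[([1.209,.053,1.614,0,1.476,-.119],[150.1,606.3,302.8]),([-.266,-.445,2.063,-.002,1.526,-1.572],[425.4,-39.5,291.6]),
([-.266,-.169,1.89,-.002,1.422,-1.572],[517.9,-64.7,265.5]),([-.131,-.353,1.997,.531,1.525,-.075],[470,118.4,319.7])]
def fk(q,p):
    r0,z0,L1,L2,d,Lt=p
    R1=Rn.from_euler('Z',q[0]); s=q[1]+q[2]
    w=R1.apply([r0+L1*np.sin(q[1])+L2*np.sin(s+d),0,z0+L1*np.cos(q[1])+L2*np.cos(s+d)])
    R=R1*Rn.from_euler('YZYZ',[s,q[3],q[4],q[5]]) if False else R1*Rn.from_euler('Y',s)*Rn.from_euler('Z',q[3])*Rn.from_euler('Y',q[4])*Rn.from_euler('Z',q[5])
    return w+Lt*R.as_matrix()[:,2],R,w
def fit(D=D):
    f=lambda p:np.concatenate([fk(q,p)[0]-x for q,x in D])
    return least_squares(f,[0,300,400,400,0,300],x_scale=[50,100,100,100,.1,100])
LO=np.array([-3.01,-1.01,.06,-1.02,.09,-3.14]);HI=np.array([3.01,2.22,2.58,4.17,2.62,3.14])
def ik(pos,R,p,q0):
    def f(q):
        x,Q,_=fk(q,p); return np.r_[(x-pos)/100,(Q*R.inv()).as_rotvec()]
    s=least_squares(f,np.clip(q0,LO+.01,HI-.01),bounds=(LO,HI)); return s.x,np.abs(s.fun).max()
E
python3 - <<'E'
from kin import *
s=fit(); print(s.x.round(3),s.fun.round(1))
for q,x in D: print(fk(q,s.x)[1].as_matrix().T.round(3).tolist())
E
```

```text
[6.14990e+01 3.81390e+02 4.25209e+02 5.60930e+02 1.97000e-01 3.45171e+02] [ 69.5 -26.   -4.3 -18.6 -72.1  -7.5 -19.4 -71.8  -1.2  -2.   -3.9  13. ]
[[-0.24, -0.971, 0.001], [-0.971, 0.24, 0.0], [-0.0, -0.001, -1.0]]
[[-0.262, -0.965, 0.002], [-0.965, 0.262, 0.002], [-0.003, -0.001, -1.0]]
[[-0.261, -0.965, 0.002], [-0.965, 0.261, 0.001], [-0.002, -0.002, -1.0]]
[[-0.996, 0.089, -0.004], [0.075, 0.859, 0.506], [0.049, 0.504, -0.862]]
```

```bash
sed -i 's/r0,z0,L1,L2,d,Lt=p/r0,z0,L1,L2,d,Lt,l=p/; s/np.sin(s+d),0,z0/np.sin(s+d),l,z0/; s/0,300\],x_scale=\[50,100,100,100,.1,100\]/0,200,74],x_scale=[50,100,100,100,.1,100,50]/; s/Rn.from_euler(.Z.,q\[5\])$/Rn.from_euler("Z",q[5]+np.pi\/2)/' kin.py
python3 - <<'E'
from kin import *
s=fit(); print(s.x.round(3),s.fun.round(1))
q,x=D[3]; print(fk(q,s.x)[1].as_matrix().T.round(3).tolist(), fk(q,s.x)[2])
# zero-delta, r0 variant
E
```

```text
[-5.17000e-01  2.39300e+02  4.25970e+02  6.18097e+02  1.57000e-01
  2.06896e+02  7.41490e+01] [ 0.1 -0.   0.2  0.1  0.  -0.   0.   0.  -0.1 -0.1  0.  -0.1]
[[0.075, 0.859, 0.506], [0.996, -0.089, 0.004], [0.049, 0.504, -0.862]] [459.81783789  14.2063864  498.01548193]
```

The fit is good to 0.2 mm: lateral offset 74, wrist to TCP 207. Next I'll compute the grasp pose and search for a feasible pour orientation.

```bash
cat > plan.py <<'E'
from kin import *
P=fit().x
C=np.array([503.,-60.5]); byaw=np.radians(-15.4)
ax=np.array([483.,314.]); h=np.array([-.095,-.995]); p=np.radians(40)
zt=np.r_[-h*np.cos(p),-np.sin(p)]; yt=np.array([-h[1],h[0],0]); xt=np.cross(yt,zt)
Rg=Rn.from_matrix(np.c_[xt,yt,zt]); G=np.r_[ax+73*h,55]; Tg=G-54*zt
off=Rn.identity()
def pour(psi,al,T,fwd,zl,Rg=Rg,Tg=Tg,ax=ax):
    """mug moved: yaw psi, tilt T towards azimuth al; lowest lip at C-fwd*dir, height zl. returns TCP,R"""
    A=Rn.from_rotvec(T*np.array([-np.sin(al),np.cos(al),0]))*Rn.from_euler('Z',psi)
    dr=np.array([np.cos(al),np.sin(al),0]); u=A.apply([0,0,1])
    dn=np.array([0,0,-1.])-(-u[2])*u; 
    dn=dn/np.linalg.norm(dn) if np.linalg.norm(dn)>.02 else dr
    lip=np.r_[C-fwd*dr[:2],zl]; base=lip-39*dn-101*u   # underside centre
    return base+A.apply(Tg-np.r_[ax,0]),A*Rg,base
E
python3 - <<'E'
from plan import *
rad=np.radians
q0=D[3][0]
qp,e=ik(Tg-90*zt,Rg,P,q0);print('pre',(Tg-90*zt).round(1),qp.round(2),e.round(4))
qg,e=ik(Tg,Rg,P,qp);print('grasp',Tg.round(1),qg.round(2),e.round(4))
res=[]
for psi in range(-150,91,15):
  for rel in range(-180,180,30):
    al=byaw+rad(rel)
    q=qg;ok=True;mm=9;cl=999
    for T in np.r_[10:131:15]:
      t,R,b=pour(rad(psi),al,rad(T),20,max(130,0),)
      if T==10:
        best=None
        for s in (qg,np.array([-1,.5,1.8,1.57,1.5,0]),np.array([-.5,.3,1.8,2,1.5,2]),np.array([-.5,.3,1.8,2,1.5,-2])):
          x,e=ik(t,R,P,s)
          if e<1e-3 and (best is None or np.abs(x-qg).max()<np.abs(best-qg).max()): best=x
        if best is None: ok=False;break
        q1=best
      else:
        q1,e=ik(t,R,P,q)
        if e>1e-3 or np.abs(q1-q).max()>1.0: ok=False;break
      mm=min(mm,min((q1-LO).min(),(HI-q1).min())); q=q1
      w=fk(q,P)[2]
      for s in np.linspace(0,1,6):
        c=t+(w-t)*s; bx=(c[:2]-C)@[np.cos(byaw),np.sin(byaw)]
        cl=min(cl,c[2]-50-92)
        if bx>0: cl=min(cl,max(55-bx-50,c[2]-265))
    if ok and mm>.1: res.append((min(cl,40)+40*min(mm,.6),psi,rel,round(cl),round(mm,2),q.round(2)))
for r in sorted(res,key=lambda r:-r[0])[:12]: print(r)
E
```

```text
pre [465.6 131.6 147.6] [-0.22 -0.09  2.17  0.9   1.34 -0.48] 0.0
grasp [472.1 200.2  89.7] [-0.07  0.05  2.16  0.99  1.16 -0.51] 0.0
(np.float64(-6.293655224064892), -30, 60, -12, np.float64(0.13), array([ 0.03,  0.51,  1.46, -0.89,  2.32,  0.63]))
(np.float64(-11.220315121105362), -15, 60, -18, np.float64(0.18), array([-0.05,  0.59,  1.37, -0.82,  2.44,  0.49]))
(np.float64(-36.87582296958038), -45, -30, -42, np.float64(0.13), array([-0.85,  0.44,  1.99,  1.3 ,  2.28,  1.35]))
(np.float64(-73.22064494202033), -15, -180, -79, np.float64(0.14), array([-0.87,  0.46,  2.08,  1.81,  2.  , -3.  ]))
(np.float64(-84.55851567280574), -30, -30, -96, np.float64(0.3), array([-0.85,  0.51,  2.05,  1.44,  2.31,  1.18]))
(np.float64(-91.81592385072072), 15, -150, -105, np.float64(0.33), array([-0.74,  0.65,  1.76,  1.6 ,  2.22, -2.81]))
(np.float64(-112.86634381813451), 30, -150, -120, np.float64(0.19), array([-0.8 ,  0.49,  1.87,  1.53,  2.08, -2.95]))
(np.float64(-121.67293911971997), -30, -180, -132, np.float64(0.26), array([-0.79,  0.64,  1.95,  1.88,  2.17, -2.88]))
(np.float64(-121.70001042658336), 0, -150, -132, np.float64(0.26), array([-0.66,  0.78,  1.67,  1.72,  2.36, -2.64]))
(np.float64(-126.27108707269353), 75, -120, -131, np.float64(0.12), array([-0.69,  0.54,  1.66,  1.28,  2.21, -3.02]))
(np.float64(-136.4593054667945), 60, -120, -147, np.float64(0.27), array([-0.63,  0.68,  1.56,  1.35,  2.35, -2.86]))
(np.float64(-138.8754039798969), -15, -30, -149, np.float64(0.24), array([-0.81,  0.62,  2.08,  1.59,  2.38,  0.99]))
```

Emit:
{"api": "arm_command", "payload": {"rows": "0 5 -40 10 -1 0; -2 10 -90 20 -2 0; -4 13 -140 20 -2 0; -4 13 -172 20 -2 0; -4 13 -172 20 -2 0"}}

```text
t: 7.92
tool_pos: [0.4648, 0.1336, 0.1467]
tool_rot: [-1.782, -1.635, -0.843]
contact_force: [1.2, 0.2, 0.9]
opening: 0.064
```

```bash
cat > srch.py <<'E'
import plan
from plan import *
rad=np.radians
def run(pd,out):
  p=rad(pd); zt=np.r_[-h*np.cos(p),-np.sin(p)]; Rg=Rn.from_matrix(np.c_[np.cross(yt,zt),yt,zt]); Tg=np.r_[ax+73*h,55]-54*zt
  qg,e=ik(Tg,Rg,P,D[3][0])
  if e>1e-3: print('nograsp',pd); return
  for psi in range(-120,91,15):
   for rel in range(-180,180,30):
    al=byaw+rad(rel); mm=9;cl=999;Tm=0;q=None
    for T in range(10,131,15):
      t,R,b=pour(rad(psi),al,rad(T),20,125+1.3*max(0,100-T),Rg,Tg,ax)
      q1=None
      for s in ([q] if q is not None else [qg,[-1,.5,1.8,1.57,1.5,0],[-.5,.3,1.8,2,1.5,2],[-.5,.3,1.8,2,1.5,-2]]):
        x,e=ik(t,R,P,s)
        if e<1e-3 and (q1 is None or np.abs(x-qg).max()<np.abs(q1-qg).max()): q1=x
      if q1 is None or (q is not None and np.abs(q1-q).max()>.9): break
      m=min((q1-LO).min(),(HI-q1).min())
      w=fk(q1,P)[2]; c1=999
      for s in np.linspace(0,1,6):
        c=t+(w-t)*s; bx=(c[:2]-C)@[np.cos(byaw),np.sin(byaw)]; by=(c[:2]-C)@[-np.sin(byaw),np.cos(byaw)]
        dx,dy=max(abs(bx)-58,0),max(abs(by)-70,0)
        c1=min(c1,np.linalg.norm([dx,dy,max(c[2]-90,0)])-50, np.linalg.norm([max(abs(bx-80)-20,0),max(abs(by)-73,0),max(c[2]-210,0)])-50,
          np.linalg.norm([max(np.hypot(*(c[:2]-[496,-319]))-45,0),max(c[2]-101,0)])-50,c[2]-55)
      if m<.1 or c1<5: break
      q=q1;Tm=T;mm=min(mm,m);cl=min(cl,c1)
    if Tm>=100: out.append((Tm,round(cl),round(mm,2),pd,psi,rel,np.round(q,2).tolist(),round(float(np.abs(q-qg).max()),1)))
out=[]
for pd in(25,35,45,55): run(pd,out)
for r in sorted(out,key=lambda r:-(r[0]+min(r[1],30)/2+min(r[2],.5)*20))[:16]: print(r)
E
time python3 srch.py
```

```text
(130, 31, np.float64(0.25), 55, -120, -60, [-0.8, 0.31, 1.96, 1.26, 2.2, 1.88], 2.1)
(130, 47, np.float64(0.17), 45, -120, -60, [-0.83, 0.2, 2.01, 1.21, 2.08, 1.91], 2.3)
(130, 44, np.float64(0.11), 25, -45, -30, [-0.94, 0.28, 2.11, 1.31, 2.09, 1.41], 2.1)
(130, 33, np.float64(0.11), 55, -105, -60, [-0.84, 0.3, 2.06, 1.35, 2.18, 1.66], 1.9)
(130, 53, np.float64(0.1), 35, -120, -60, [-0.85, 0.07, 2.06, 1.16, 1.96, 1.95], 2.5)
(130, 26, np.float64(0.16), 35, -45, -30, [-0.88, 0.4, 2.03, 1.3, 2.22, 1.37], 2.0)
(130, 18, np.float64(0.29), 25, -30, -30, [-0.95, 0.37, 2.19, 1.47, 2.12, 1.25], 2.0)
(130, 14, np.float64(0.22), 25, -45, 60, [0.09, 0.31, 1.6, -0.8, 2.06, 0.8], 2.0)
(130, 12, np.float64(0.25), 25, -30, 0, [-0.71, 0.49, 1.67, 0.89, 2.37, 1.47], 2.2)
(115, 25, np.float64(0.44), 25, -30, 60, [-0.07, 0.24, 1.58, -0.55, 2.04, 0.66], 1.8)
(130, 6, np.float64(0.11), 35, -45, 60, [0.1, 0.39, 1.58, -0.91, 2.16, 0.79], 2.0)
(115, 38, np.float64(0.24), 25, 90, -180, [-0.1, -0.66, 2.34, -0.48, 0.66, -1.14], 1.7)
(115, 29, np.float64(0.26), 25, 0, 90, [0.05, 0.1, 1.73, -0.76, 1.78, 0.34], 2.0)
(115, 39, np.float64(0.19), 25, 75, -180, [-0.35, -0.75, 2.39, 0.24, 0.65, -1.78], 1.0)
(115, 36, np.float64(0.18), 25, -45, 150, [-0.98, 0.16, 2.36, 1.86, 1.67, -2.89], 2.2)
(115, 50, np.float64(0.18), 25, -15, 90, [0.1, -0.07, 1.9, -0.84, 1.6, 0.47], 2.0)
real	2m21.018s
user	2m19.448s
sys	0m0.124s
```

I choose tool pitch 35°, mug yaw -45°, and a pour towards box azimuth -30°. Now I'll approach the handle and close.

Emit:
{"api": "arm_command", "payload": {"rows": "1 4 -18 5 -0.5 0; 3 20 -29 5 -0.5 0; 4 35 -40 5 -0.5 0; 6 50 -51 5 -0.5 0; 7 64 -61 5 -0.5 0; 7 64 -61 5 -0.5 0"}}

```text
t: 8.68
tool_pos: [0.471, 0.1988, 0.085]
tool_rot: [-1.719, -1.58, -0.906]
contact_force: [-0.0, 1.0, 0.1]
opening: 0.0642
```

```bash
python3 - <<'E'
from h import *
state()
d=snap('top','t3'); s=snap('scene','s3')
c=np.hstack([cv2.resize(s['frame'][200:290,150:250],(440,396)),cv2.resize(d['frame'][250:330,160:240],(360,396))])
cv2.imwrite('pics/c5.png',cv2.cvtColor(c,cv2.COLOR_RGB2BGR))
E
```

```text
t 8.68 tcp [471.  198.8  85. ] x [0.046 0.566 0.823] y [ 0.996 -0.086  0.004] z [ 0.073  0.82  -0.568] F [-0.   1.   0.1] op 0.0642 q [-0.099  0.092  2.164  1.075  1.211 -0.601]
```

View pics/c5.png

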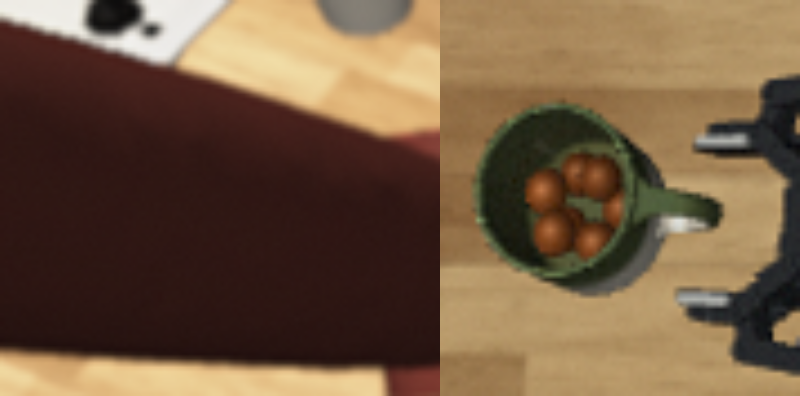

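The fingers straddle the handle: mid-line at about row 220, handle at about row 210 in the crop. I'll go 6 mm deeper and grip.

Emit:
{"api": "arm_command", "payload": {"rows": "0 5 -3 0 0 0; 0 5 -3 0 0 0"}}

```text
t: 9.02
tool_pos: [0.4717, 0.2029, 0.0828]
tool_rot: [-1.72, -1.58, -0.909]
contact_force: [-0.2, -0.4, -0.2]
opening: 0.0644
```

Emit:
{"api": "arm_command", "payload": {"rows": "0 0 0 0 0 0; 0 0 0 0 0 0; 0 0 0 0 0 0; 0 0 0 0 0 0; 0 0 0 0 0 0; 0 0 0 0 0 0", "jaw": 0, "squeeze": 90}}

```text
t: 9.78
tool_pos: [0.4722, 0.2027, 0.0831]
tool_rot: [-1.72, -1.58, -0.91]
contact_force: [-1.0, -4.9, 3.9]
opening: 0.0141
```

Emit:
{"api": "arm_command", "payload": {"rows": "0 0 8 0 0 0; 0 0 20 0 0 0; 0 0 30 0 0 0; 0 0 30 0 0 0"}}

```text
t: 10.28
tool_pos: [0.4726, 0.2027, 0.1142]
tool_rot: [-1.72, -1.582, -0.912]
contact_force: [-0.5, 0.7, -3.7]
opening: 0.0141
```

```bash
python3 - <<'E'
from h import *
state()
d=snap('top','t4')
c=cv2.resize(d['frame'][250:330,150:250],(600,480))
cv2.imwrite('pics/c6.png',cv2.cvtColor(c,cv2.COLOR_RGB2BGR))
E
```

```text
t 10.28 tcp [472.6 202.7 114.2] x [0.043 0.566 0.823] y [ 0.996 -0.088  0.008] z [ 0.077  0.82  -0.568] F [-0.5  0.7 -3.7] op 0.0141 q [-0.09   0.027  2.165  1.061  1.232 -0.541]
```

View pics/c6.png

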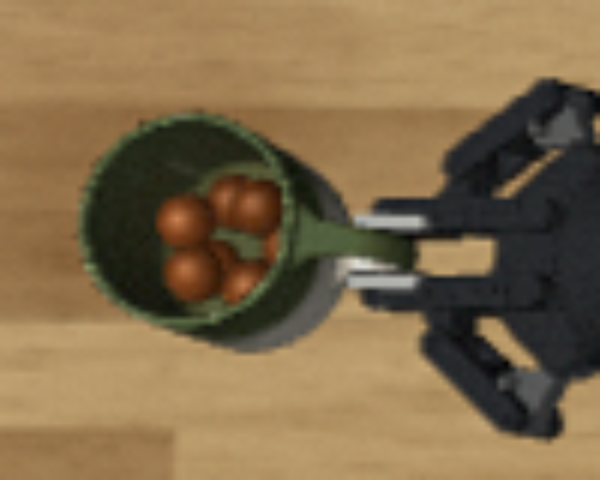

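The mug is held upright with the nuts inside, rim centre at about (181.7,286.5). This is the eighth picture viewed. Next I'll compute the carry and pour waypoints from the measured grasp.

```bash
python3 - <<'E'
from plan import *
import h as H
d=H.load('t4'); m=H.onz(d,181.7,286.5,.131)*1000; print('mug rim now',m.round(1))
o=H.monitor.get_obs(); Rc=Rn.from_rotvec(o['tool_rot']); Tc=np.array(o['tool_pos'])*1000
ax=np.array([483.,314.]); ax=(ax+m[:2])/2; base0=31.
u=None; Tg2=Tc-[0,0,base0]
psi,al=np.radians(-45),byaw+np.radians(-30)
q=o['q']; q,e=ik(Tc,Rc,P,q); print('e',e,(q-o['q']).round(3), (fk(o['q'],P)[0]-Tc).round(1))
T0=None; last=q
up,e=ik(Tc+[0,0,120],Rc,P,q)
for T,z in [(0,255),(15,250),(30,235),(45,215),(60,195),(75,170),(90,145),(100,130),(110,125),(120,122),(130,122)]:
    t,R,b=pour(psi,al,np.radians(T),20,z,Rc,Tg2,ax)
    q1,e=ik(t,R,P,last if T else up)
    if T==0: T0=t; print('move',(t-Tc).round(0),'base',b.round(0))
    print(T,(t-T0).round(0),'rv',(T*np.array([-np.sin(al),np.cos(al)])).round(1),'q',q1.round(2),'e',round(e,4),'w',fk(q1,P)[2].round(0)); last=q1
print('lift q',up.round(2))
E
```

```text
mug rim now [483.1 315.2 131. ]
e 3.737170573003823e-10 [ 0.     0.001 -0.001 -0.     0.     0.001] [-0.6 -0.  -0.2]
move [ -98. -293.  123.] base [462. -18. 154.]
0 [0. 0. 0.] rv [0. 0.] q [-0.92 -0.7   2.46  0.97  1.5  -0.19] e 0.0 w [ 244. -199.  354.]
15 [-2.  2.  8.] rv [10.7 10.5] q [-0.91 -0.6   2.39  0.94  1.62  0.  ] e 0.0 w [ 263. -219.  362.]
30 [-2.  2.  7.] rv [21.4 21.1] q [-0.9  -0.47  2.33  0.93  1.72  0.17] e 0.0 w [ 285. -240.  353.]
45 [ 1. -1.  0.] rv [32.  31.6] q [-0.89 -0.33  2.27  0.93  1.81  0.32] e 0.0 w [ 306. -262.  330.]
60 [ 6. -6. -8.] rv [42.7 42.1] q [-0.89 -0.18  2.22  0.96  1.9   0.48] e 0.0 w [ 326. -283.  300.]
75 [ 13. -13. -24.] rv [53.4 52.7] q [-0.88 -0.03  2.17  0.99  1.97  0.63] e 0.0 w [ 344. -300.  257.]
90 [ 21. -22. -43.] rv [64.1 63.2] q [-0.88  0.12  2.12  1.04  2.04  0.79] e 0.0 w [ 358. -315.  209.]
100 [ 28. -28. -55.] rv [71.2 70.2] q [-0.88  0.22  2.09  1.09  2.09  0.9 ] e 0.0 w [ 365. -321.  175.]
110 [ 34. -34. -59.] rv [78.3 77.2] q [-0.87  0.29  2.06  1.15  2.13  1.04] e 0.0 w [ 369. -326.  151.]
120 [ 40. -41. -63.] rv [85.4 84.3] q [-0.87  0.35  2.05  1.22  2.17  1.19] e 0.0 w [ 371. -328.  128.]
130 [ 47. -47. -65.] rv [92.6 91.3] q [-0.87  0.39  2.04  1.31  2.2   1.35] e 0.0 w [ 370. -327.  107.]
lift q [-0.09 -0.2   2.13  1.    1.37 -0.31]
```

Emit:
{"api": "arm_command", "payload": {"rows": "0 -5 40 0 0 0; 0 -15 80 0 0 0; -10 -40 110 0 0 -5; -22 -75 123 0 0 -11; -35 -110 123 0 0 -17; -48 -145 123 0 0 -23; -61 -182 123 0 0 -29; -74 -220 123 0 0 -35; -86 -255 123 0 0 -40; -94 -280 123 0 0 -44; -98 -293 123 0 0 -45; -98 -293 123 0 0 -45"}}

```text
t: 11.82
tool_pos: [0.3741, -0.0906, 0.2363]
tool_rot: [-2.381, -0.87, -1.253]
contact_force: [-0.2, -0.3, -4.4]
opening: 0.0137
```

```bash
python3 - <<'E'
from h import *
state()
d=snap('top','t5'); s=snap('scene','s5')
c=np.hstack([cv2.resize(s['frame'][180:340,220:400],(450,400)),cv2.resize(d['frame'][210:370,290:430],(350,400))])
cv2.imwrite('pics/c7.png',cv2.cvtColor(c,cv2.COLOR_RGB2BGR))
E
```

```text
t 11.82 tcp [374.1 -90.6 236.3] x [0.432 0.369 0.823] y [ 0.642 -0.767  0.006] z [ 0.633  0.526 -0.568] F [-0.2 -0.3 -4.4] op 0.0137 q [-0.925 -0.701  2.463  0.969  1.501 -0.192]
```

View pics/c7.png

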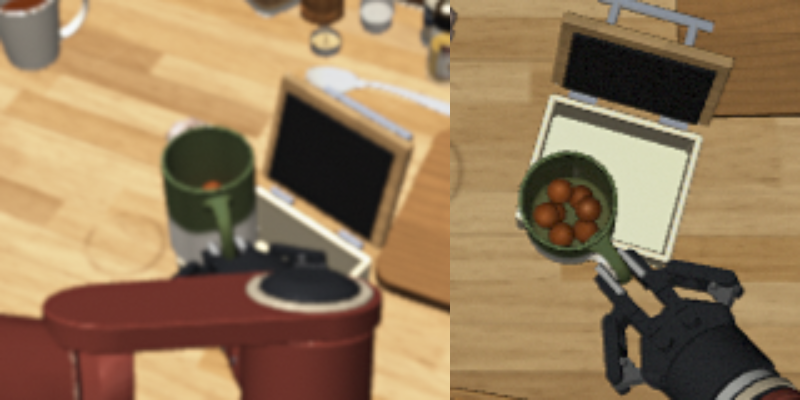

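The mug is upright over the box's front-left corner with the nuts inside, and the pour direction runs towards the box centre. Tilting now.

Emit:
{"api": "arm_command", "payload": {"rows": "-1 1 5 7 7 0; -2 2 8 14 14 0; -2 2 7 21 21 0; 0 0 4 28 28 0; 2 -2 0 35 35 0; 6 -6 -6 43 42 0; 9 -9 -13 48 47 0; 13 -13 -22 53 53 0; 17 -17 -30 59 58 0; 21 -22 -38 64 63 0; 24 -25 -42 68 67 0; 28 -28 -45 71 70 0"}}

```text
t: 13.42
tool_pos: [0.4035, -0.1173, 0.1907]
tool_rot: [-1.516, 0.279, -0.002]
contact_force: [-0.7, -0.0, -3.8]
opening: 0.0139
```

Emit:
{"api": "arm_command", "payload": {"rows": "0 0 0 0 0 0; 3 -3 -1 4 4 0; 6 -6 -2 7 7 0; 9 -9 -3 11 11 0; 12 -13 -4 14 14 0; 12 -13 -4 14 14 0; 16 -16 -4 18 18 0; 19 -19 -4 21 21 0; 19 -19 -4 21 21 0; 19 -19 -4 21 21 0"}}

```text
t: 14.68
tool_pos: [0.4226, -0.1362, 0.1871]
tool_rot: [-1.146, 0.541, 0.313]
contact_force: [0.1, 0.1, -3.2]
opening: 0.014
```

```bash
python3 - <<'E'
from h import *
state()
d=snap('top','t6'); s=snap('scene','s6')
c=np.hstack([cv2.resize(s['frame'][200:340,240:400],(457,400)),cv2.resize(d['frame'][220:350,290:410],(343,371))]) if 0 else np.hstack([cv2.resize(s['frame'][200:340,240:400],(457,400)),cv2.resize(d['frame'][220:360,300:420],(343,400))])
cv2.imwrite('pics/c8.png',cv2.cvtColor(c,cv2.COLOR_RGB2BGR))
E
```

```text
t 14.68 tcp [ 422.6 -136.2  187.1] x [ 0.831 -0.037 -0.555] y [-0.5    0.389 -0.774] z [0.244 0.921 0.304] F [ 0.1  0.1 -3.2] op 0.014 q [-0.871  0.353  2.045  1.323  2.207  1.381]
```

View pics/c8.png

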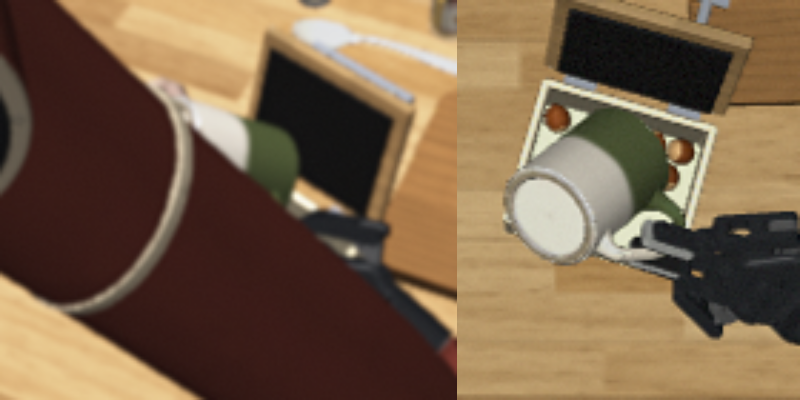

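Nuts are in the box (at least four visible around the mug). I'll tilt back upright, rising, and then count by colour.

Emit:
{"api": "arm_command", "payload": {"rows": "0 0 10 -5 -5 0; -4 4 20 -12 -12 0; -8 8 30 -19 -19 0; -12 12 40 -26 -26 0; -17 17 47 -33 -33 0; -22 22 52 -40 -40 0; -27 27 57 -47 -46 0; -32 32 60 -54 -53 0; -36 36 62 -61 -60 0; -40 40 64 -68 -67 0; -44 43 66 -75 -74 0; -47 46 68 -82 -81 0"}}

```text
t: 16.27
tool_pos: [0.375, -0.0898, 0.2548]
tool_rot: [-2.309, -0.683, -1.061]
contact_force: [-0.6, 0.1, -2.7]
opening: 0.0138
```

Emit:
{"api": "arm_command", "payload": {"rows": "0 10 0 -5 -5 0; 0 30 0 -10 -10 0; 0 55 0 -10 -10 0; 0 85 0 -10 -10 0; 0 85 0 -10 -10 0"}}

```text
t: 16.9
tool_pos: [0.374, -0.0029, 0.2538]
tool_rot: [-2.377, -0.882, -1.256]
contact_force: [0.2, -0.8, -3.7]
opening: 0.0143
```

```bash
python3 - <<'E'
from h import *
o=state()
# mug up direction: grasp had R with known orientation
Rg=Rn.from_rotvec([-1.72,-1.582,-.912]); print('mug up',(Rn.from_rotvec(o['tool_rot'])*Rg.inv()).as_matrix().round(3).tolist())
for n,f in(('top','t7'),('scene','s7')):
  d=snap(n,f); hsv=cv2.cvtColor(d['frame'],cv2.COLOR_RGB2HSV); 
  m=((hsv[...,0]<14)&(hsv[...,1]>140)&(hsv[...,2]>70)).astype(np.uint8)
  k,l,st,c=cv2.connectedComponentsWithStats(m)
  print(n,[(c[i].round(0).tolist(),int(st[i,4])) for i in range(1,k) if st[i,4]>8])
t=load('t7')['frame'][220:360,290:420]; s=load('s7')['frame'][200:340,240:400]
cv2.imwrite('pics/c9.png',cv2.cvtColor(np.hstack([cv2.resize(s,(400,350)),cv2.resize(t,(400,431))[:350]]),cv2.COLOR_RGB2BGR))
E
```

```text
t 16.9 tcp [374.   -2.9 253.8] x [0.426 0.375 0.824] y [ 0.647 -0.762  0.012] z [ 0.632  0.528 -0.567] F [ 0.2 -0.8 -3.7] op 0.0143 q [-0.713 -0.963  2.558  0.964  1.423  0.058]
mug up [[0.712, 0.702, -0.003], [-0.702, 0.712, 0.003], [0.004, 0.0, 1.0]]
top [([171.0, 184.0], 549), ([335.0, 260.0], 48), ([352.0, 269.0], 43), ([369.0, 270.0], 51), ([379.0, 273.0], 24), ([372.0, 281.0], 44), ([364.0, 285.0], 51), ([349.0, 301.0], 31), ([352.0, 434.0], 4015), ([391.0, 451.0], 1424), ([249.0, 464.0], 1454), ([306.0, 470.0], 30), ([357.0, 476.0], 74)]
scene [([68.0, 45.0], 452), ([228.0, 60.0], 36), ([145.0, 64.0], 41), ([160.0, 67.0], 25), ([195.0, 76.0], 16), ([227.0, 84.0], 124), ([426.0, 132.0], 1201), ([284.0, 106.0], 129), ([316.0, 113.0], 29), ([361.0, 136.0], 208), ([343.0, 148.0], 44), ([354.0, 151.0], 69), ([470.0, 152.0], 211), ([434.0, 154.0], 407), ([348.0, 177.0], 224), ([525.0, 167.0], 33), ([556.0, 170.0], 25), ([229.0, 181.0], 51), ([449.0, 195.0], 14), ([456.0, 221.0], 26), ([467.0, 222.0], 35), ([152.0, 340.0], 20665), ([323.0, 278.0], 36), ([335.0, 289.0], 31), ([349.0, 295.0], 39), ([338.0, 304.0], 35), ([133.0, 395.0], 512), ([222.0, 461.0], 681), ([163.0, 472.0], 24), ([176.0, 474.0], 178)]
```

View pics/c9.png

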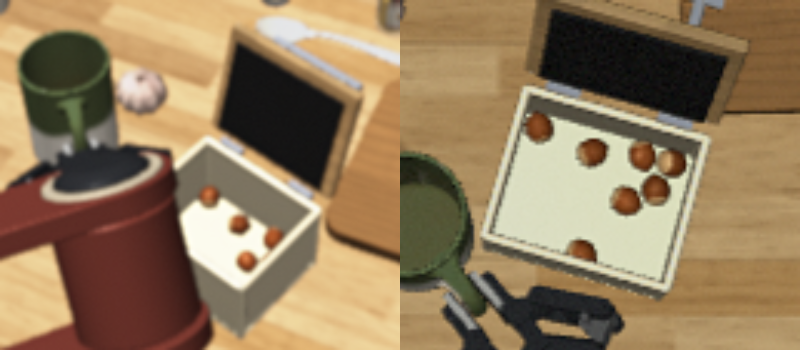

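All seven nuts lie in the box and the mug is empty. I'll carry the mug back to its place.

Emit:
{"api": "arm_command", "payload": {"rows": "15 5 0 0 0 4; 30 20 0 0 0 9; 45 45 0 0 0 14; 55 75 0 0 0 19; 65 105 0 0 0 25; 75 135 0 0 0 31; 85 165 -10 0 0 37; 92 190 -30 0 0 42; 98 206 -70 0 0 45; 98 206 -110 0 0 45; 98 206 -140 0 0 45; 98 206 -150 0 0 45"}}

```text
t: 18.5
tool_pos: [0.4721, 0.2007, 0.1017]
tool_rot: [-1.719, -1.582, -0.91]
contact_force: [0.8, 0.0, -2.6]
opening: 0.014
```

```bash
python3 - <<'E'
from h import *
o=state()
Rg=Rn.from_rotvec([-1.72,-1.582,-.912]); print('mug tilt mat',(Rn.from_rotvec(o['tool_rot'])*Rg.inv()).as_rotvec(degrees=True).round(2))
d=snap('top','t8'); hsv=cv2.cvtColor(d['frame'],cv2.COLOR_RGB2HSV)
m=((hsv[...,0]>40)&(hsv[...,0]<90)&(hsv[...,1]>60)).astype(np.uint8)[240:340,140:240]
k,l,st,c=cv2.connectedComponentsWithStats(m); i=1+st[1:,4].argmax(); print(c[i]+[140,240],st[i])
E
```

```text
t 18.5 tcp [472.1 200.7 101.7] x [0.043 0.566 0.823] y [ 0.996 -0.087  0.007] z [ 0.075  0.82  -0.567] F [ 0.8  0.  -2.6] op 0.014 q [-0.095  0.055  2.165  1.067  1.223 -0.568]
mug tilt mat [0.02 0.07 0.08]
[203.79310345 291.42528736] [57 45 16 15 87]
```

Lower to the grasp height (83) with small steps.

Emit:
{"api": "arm_command", "payload": {"rows": "0 1 -6 0 0 0; 0 1 -11 0 0 0; 0 1 -15 0 0 0; 0 1 -18 0 0 0; 0 1 -18 0 0 0"}}

```text
t: 19.18
tool_pos: [0.4726, 0.2018, 0.0842]
tool_rot: [-1.719, -1.582, -0.912]
contact_force: [0.5, 0.5, -2.2]
opening: 0.0141
```

Emit:
{"api": "arm_command", "payload": {"rows": "0 0 -1 0 0 0; 0 0 -2 0 0 0; 0 0 -2 0 0 0"}}

```text
t: 19.55
tool_pos: [0.473, 0.2019, 0.083]
tool_rot: [-1.717, -1.582, -0.914]
contact_force: [-1.2, -2.6, 3.4]
opening: 0.0137
```

Contact: +3.4 N, at the same height as when grasped. I'll release and withdraw.

Emit:
{"api": "arm_command", "payload": {"rows": "0 0 0 0 0 0; 0 0 0 0 0 0; 0 0 0 0 0 0; 0 0 0 0 0 0; 0 0 0 0 0 0; -2 -20 14 0 0 0; -4 -40 28 0 0 0; -7 -74 51 0 0 0; -7 -80 80 0 0 0; -7 -80 110 -10 1 0; -7 -80 140 -20 2 0; -7 -80 160 -20 2 0", "jaw": 0.6, "squeeze": 30}}

```text
t: 21.05
tool_pos: [0.4668, 0.1228, 0.2466]
tool_rot: [-1.951, -1.804, -0.635]
contact_force: [-0.3, 0.5, 0.1]
opening: 0.0512
```

```bash
python3 - <<'E'
from h import *
o=state()
d=snap('top','t9')
f=d['frame']; 
cv2.imwrite('pics/c10.png',cv2.cvtColor(cv2.resize(f[200:360,150:420],None,fx=2.9,fy=2.9,interpolation=cv2.INTER_CUBIC),cv2.COLOR_RGB2BGR))
# mug rim compare with start
a=load('t0')['frame'][255:325,160:230].astype(int); b=f[255:325,160:230].astype(int)
hs=lambda x:cv2.cvtColor(x.astype(np.uint8),cv2.COLOR_RGB2HSV)
for x in(a,b):
  h=hs(x); m=(h[...,0]>35)&(h[...,0]<95)&(h[...,1]>70); ys,xs=np.nonzero(m); print(m.sum(),xs.min()+160,xs.max()+160,ys.min()+255,ys.max()+255,xs.mean()+160,ys.mean()+255)
E
```

```text
t 21.05 tcp [466.8 122.8 246.6] x [0.061 0.811 0.581] y [ 0.997 -0.082  0.01 ] z [ 0.056  0.579 -0.814] F [-0.3  0.5  0.1] op 0.0512 q [-0.157 -0.293  2.092  0.627  1.421 -0.2  ]
498 168 221 271 307 190.10441767068272 288.4578313253012
506 168 221 271 307 190.35573122529644 289.10474308300394
```

The mug stands exactly where it started (same mask extents) and is released. Now I'll raise, straighten the tool and close the fingers for the lid.

Emit:
{"api": "arm_command", "payload": {"rows": "0 0 30 -9 0.7 0; 0 0 60 -18 1.5 0; 0 0 85 -27 2.2 0; 0 0 85 -35.4 2.9 0; 0 0 85 -35.4 2.9 0", "jaw": 0}}

```text
t: 21.72
tool_pos: [0.4669, 0.1234, 0.3307]
tool_rot: [2.301, 2.138, 0.01]
contact_force: [0.1, -0.2, -1.7]
opening: -0.0002
```

```bash
python3 - <<'E'
from h import *
o=state(); d=load('t5')
B=[onz(d,352,212,.177)*1000,onz(d,394.8,221,.177)*1000]; print(B)
H=np.array([563.5,-77]);ex=np.array([.964,-.2656]); b=(B[0]+B[1])/2; print(b,'model',H+72*ex, (b[:2]-H)@ex)
print('tin/board check', onz(d,395,160,.02)*1000)
E
```

```text
t 21.73 tcp [466.9 123.4 330.7] x [0.073 0.997 0.004] y [ 0.997 -0.073  0.005] z [ 0.005  0.004 -1.   ] F [ 0.1 -0.2 -1.7] op -0.0002 q [ 0.103 -0.315  1.903  0.003  1.549  0.176]
[array([638.7604681 , -49.28753732, 177.        ]), array([ 619.67081617, -139.9784592 ,  177.        ])]
[629.21564213 -94.63299826 177.        ] model [632.908  -96.1232] 68.03320335553336
tin/board check [ 809.0710485  -160.40996445   20.        ]
```

Emit:
{"api": "arm_command", "payload": {"rows": "25 -15 0 0 0 9; 55 -35 0 0 0 18; 85 -60 0 0 0 27; 110 -90 0 0 0 36; 135 -125 0 0 0 45; 160 -160 0 0 0 54; 180 -195 0 0 0 63; 197 -220 0 0 0 72; 205 -229 0 0 0 79; 205 -229 -40 0 0 79; 205 -229 -85 0 0 79; 205 -229 -91 0 0 79"}}

```text
t: 23.22
tool_pos: [0.6686, -0.1061, 0.2322]
tool_rot: [-0.416, -3.098, -0.015]
contact_force: [-0.7, 0.2, 0.2]
opening: -0.0002
```

```bash
python3 -c "
from h import *
state()"
```

```text
t 23.23 tcp [ 668.6 -106.1  232.2] x [-0.964  0.264  0.017] y [0.264 0.965 0.007] z [-0.014  0.012 -1.   ] F [-0.7  0.2  0.2] op -0.0002 q [-0.269  0.23   1.539  0.008  1.389 -1.575]
```

Emit:
{"api": "arm_command", "payload": {"rows": "-15 4 0 0 0 0; -26 7 4 0 0 0; -36 10 10 0 0 0; -46 13 16 0 0 0; -57 15 22 0 0 0; -67 18 26 0 0 0; -79 21 28 0 0 0; -90 25 29 0 0 0; -102 28 29 0 0 0; -113 31 27 0 0 0; -124 34 25 0 0 0; -135 37 21 0 0 0"}}

```text
t: 24.72
tool_pos: [0.5328, -0.0689, 0.2527]
tool_rot: [-0.416, -3.098, -0.015]
contact_force: [0.9, -0.7, -0.5]
opening: -0.0001
```

Emit:
{"api": "arm_command", "payload": {"rows": "-8 2 -4 0 0 0; -16 4 -9 0 0 0; -24 7 -15 0 0 0; -24 7 -15 0 0 0"}}

```text
t: 25.22
tool_pos: [0.5078, -0.0616, 0.2367]
tool_rot: [-0.416, -3.096, -0.016]
contact_force: [-0.5, 0.0, -0.1]
opening: 0.0001
```

```bash
python3 - <<'E'
from h import *
state()
s=snap('scene','s10')['frame'];t=snap('top','t10')['frame']
c=np.hstack([cv2.resize(s[190:340,250:400],(400,400)),cv2.resize(t[200:330,290:420],(400,400))])
cv2.imwrite('pics/c11.png',cv2.cvtColor(c,cv2.COLOR_RGB2BGR))
E
```

```text
t 25.23 tcp [507.8 -61.6 236.7] x [-0.964  0.264  0.019] y [0.264 0.965 0.008] z [-0.017  0.012 -1.   ] F [-0.5  0.  -0.1] op 0.0001 q [-0.269 -0.162  1.933  0.008  1.39  -1.575]
```

```bash
python3 - <<'E'
from h import *
for f in('s7','s10'):
  g=load(f)['frame'][190:300,325:400].max(2); print(f,(g<35).sum())
H=np.array([563.5,-77]);ex=np.array([.964,-.2656]);ey=np.array([.2656,.964])
d=load('s10')
# where would bar ends project for lid angles; print pixel + colour
for a in(10,20,26,32,45,60,90,106):
  ph=np.radians(a+24.3); c=[]
  for y in(-45,45):
    X=np.r_[(H-111.9*np.cos(ph)*ex+y*ey),91+111.9*np.sin(ph)]/1000; u,v=proj(d,X); c.append(((round(u),round(v)),d['frame'][round(v),round(u)].tolist()))
  print(a,c)
E
```

```text
s7 1526
s10 804
10 [((337, 284), [206, 171, 128]), ((306, 264), [208, 167, 109])]
20 [((341, 276), [183, 150, 112]), ((310, 256), [189, 156, 120])]
26 [((344, 272), [210, 172, 122]), ((312, 251), [208, 173, 135])]
32 [((347, 267), [221, 179, 120]), ((315, 247), [226, 184, 124])]
45 [((353, 257), [234, 203, 147]), ((321, 237), [72, 60, 46])]
60 [((362, 247), [239, 216, 160]), ((330, 228), [19, 19, 20])]
90 [((377, 236), [235, 206, 150]), ((346, 218), [17, 18, 19])]
106 [((383, 234), [234, 203, 146]), ((352, 217), [207, 175, 137])]
```

Emit:
{"api": "arm_command", "payload": {"rows": "3 -1 25 0 0 0; 0 0 48 0 0 0; -15 4 48 0 0 0; -27 7 40 0 0 0; -29 8 20 0 0 0; -31 9 10 0 0 0; -34 10 2 0 0 0; -37 11 -6 0 0 0; -40 12 -13 0 0 0; -43 12 -18 0 0 0; -43 12 -20 0 0 0; -43 12 -20 0 0 0"}}

```text
t: 26.82
tool_pos: [0.4657, -0.0499, 0.2177]
tool_rot: [-0.416, -3.097, -0.015]
contact_force: [0.1, -0.6, -0.5]
opening: -0.0003
```

Emit:
{"api": "arm_command", "payload": {"rows": "0 0 -3 0 0 0; 0 0 -5 0 0 0; 0 0 -6 0 0 0"}}

```text
t: 27.2
tool_pos: [0.4657, -0.0499, 0.2116]
tool_rot: [-0.416, -3.097, -0.015]
contact_force: [0.1, 0.1, 0.2]
opening: -0.0001
```

Emit:
{"api": "arm_command", "payload": {"rows": "0 0 -2 0 0 0; 0 0 -4 0 0 0; 0 0 -6 0 0 0"}}

```text
t: 27.58
tool_pos: [0.4653, -0.0498, 0.2055]
tool_rot: [-0.416, -3.096, -0.015]
contact_force: [-6.1, 1.9, 5.3]
opening: 0.0006
```

```bash
python3 - <<'E'
from h import *
state()
s=snap('scene','s12')['frame'];t=snap('top','t12')['frame']
c=np.hstack([cv2.resize(s[200:350,250:400],(400,400)),cv2.resize(t[200:330,290:420],(400,400))])
cv2.imwrite('pics/c12.png',cv2.cvtColor(c,cv2.COLOR_RGB2BGR))
E
```

```text
t 27.57 tcp [465.3 -49.8 205.5] x [-0.964  0.264  0.019] y [0.264 0.965 0.007] z [-0.017  0.012 -1.   ] F [-6.1  1.9  5.3] op 0.0006 q [-0.269 -0.245  2.058  0.008  1.348 -1.575]
```

View pics/c12.png

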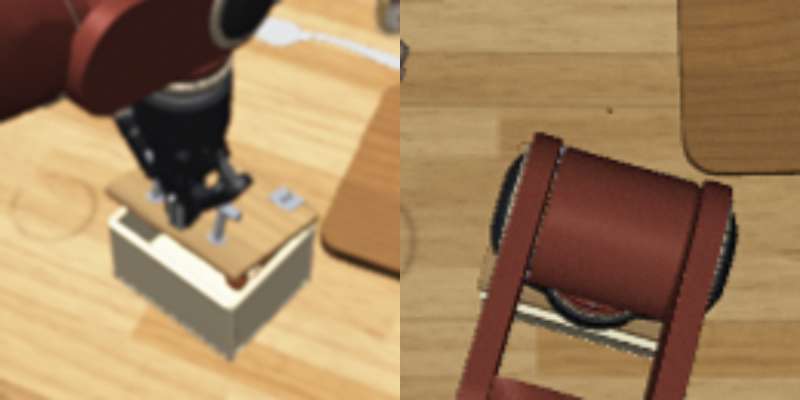

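The last picture shows the lid still ajar by about 15°, with the fingers resting just in front of the bar. I'll lift, shift back over the bar and press down.

Emit:
{"api": "arm_command", "payload": {"rows": "-3 1 25 0 0 0; 0 0 60 0 0 0; 14 -4 60 0 0 0; 14 -4 48 0 0 0; 14 -4 40 0 0 0; 13 -4 34 0 0 0; 11 -3 28 0 0 0; 9 -3 23 0 0 0; 6 -2 18 0 0 0; 3 -1 13 0 0 0; 1 0 10 0 0 0; 1 0 9 0 0 0"}}

```text
t: 29.18
tool_pos: [0.4659, -0.0496, 0.2144]
tool_rot: [-0.415, -3.094, -0.016]
contact_force: [-1.8, 0.4, 4.4]
opening: -0.0001
```

Emit:
{"api": "arm_command", "payload": {"rows": "0 0 -2 0 0 0; 0 0 -4 0 0 0; 0 0 -4 0 0 0"}}

```text
t: 29.55
tool_pos: [0.4662, -0.0497, 0.2141]
tool_rot: [-0.415, -3.093, -0.015]
contact_force: [-10.5, 2.3, 18.5]
opening: 0.0
```

Hard stop: 18.5 N at tip height about 141, where the shut bar's top should be 142. I'll withdraw and check numerically.

Emit:
{"api": "arm_command", "payload": {"rows": "0 0 20 0 0 0; 0 0 60 0 0 0; -20 30 100 0 0 0; -45 80 110 0 0 0; -70 130 110 0 0 0; -95 180 110 0 0 0; -120 230 110 0 0 0; -145 280 110 0 0 0; -165 330 110 0 0 0; -185 375 110 0 0 0; -200 410 110 0 0 0; -200 410 110 0 0 0"}}

```text
t: 31.05
tool_pos: [0.2651, 0.3619, 0.3238]
tool_rot: [-0.408, -3.094, -0.015]
contact_force: [0.4, 0.2, 1.2]
opening: -0.0002
```

```bash
python3 - <<'E'
from h import *
state()
a=snap('scene','s13');d=snap('top','t13')
H=np.array([563.5,-77]);ex=np.array([.964,-.2656]);ey=np.array([.2656,.964])
# cream (bright, low-sat) area seen through the lid gap in scene view, nuts, bar pixels
for f in('s0','s1','s13'):
  h=cv2.cvtColor(load(f)['frame'][265:335,285:375],cv2.COLOR_RGB2HSV); print(f,'cream',((h[...,2]>235)&(h[...,1]<50)).sum())
def bar(img,box):
  x0,y0,x1,y1=box; h=cv2.cvtColor(img['frame'][y0:y1,x0:x1],cv2.COLOR_RGB2HSV).astype(int)
  m=((h[...,1]<60)&(h[...,2]>110)&(h[...,2]<215)&(h[...,0]>90)).astype(np.uint8)
  k,l,st,c=cv2.connectedComponentsWithStats(m); 
  return [( (c[i]+[x0,y0]).round(1).tolist(),st[i].tolist()) for i in range(1,k) if st[i,4]>15]
print('top',bar(d,(305,235,405,325))); print('top start',bar(load('t0'),(305,235,405,325)))
for ang in(0,5,14):
  ph=np.radians(ang+24.3); X=np.r_[H-111.9*np.cos(ph)*ex,91+111.9*np.sin(ph)]/1000
  print(ang,'bar mid top',proj(d,X),'scene',proj(a,X))
print('scene',bar(a,(280,235,380,325)),'start',bar(load('s0'),(280,235,380,325)))
# mug + bystanders vs start
for n,(x0,y0,x1,y1) in dict(mug=(160,260,226,320),garlic=(260,200,300,235),lemon=(415,170,455,205),striped=(440,255,495,310)).items():
  print(n,np.abs(d['frame'][y0:y1,x0:x1].astype(int)-load('t0')['frame'][y0:y1,x0:x1]).mean().round(2))
E
```

```text
t 31.05 tcp [265.1 361.9 323.8] x [-0.966  0.259  0.022] y [0.259 0.966 0.007] z [-0.02   0.012 -1.   ] F [0.4 0.2 1.2] op -0.0002 q [ 0.762 -0.401  1.979  0.022  1.57  -0.547]
s0 cream 495
s1 cream 1129
s13 cream 0
top [([341.4, 252.8], [30, 11, 14, 14, 116]), ([377.8, 263.1], [67, 22, 13, 14, 115]), ([349.1, 295.4], [22, 53, 45, 17, 183])]
top start [([341.7, 251.8], [31, 12, 13, 11, 90]), ([378.2, 261.9], [68, 22, 12, 11, 91]), ([351.9, 286.1], [24, 44, 46, 16, 167])]
0 bar mid top (np.float64(351.7076114206764), np.float64(295.5624075286442)) scene (np.float64(318.7537140345952), np.float64(281.10788660306747))
5 bar mid top (np.float64(352.41707103307397), np.float64(293.11238659365)) scene (np.float64(319.99380176677056), np.float64(277.4379801083137))
14 bar mid top (np.float64(353.92433934000996), np.float64(287.85069993653775)) scene (np.float64(322.810716603137), np.float64(270.5701864882493))
scene [([328.0, 258.4], [43, 20, 11, 8, 60]), ([317.6, 280.8], [21, 34, 34, 24, 134]), ([355.9, 276.1], [70, 37, 13, 9, 70])] start [([329.2, 256.5], [45, 19, 10, 6, 38]), ([322.8, 269.5], [25, 22, 35, 28, 130]), ([356.8, 274.2], [72, 36, 11, 7, 43])]
mug 5.84
garlic 1.88
lemon 2.03
striped 1.88
```

```bash
python3 -c "
from station import workorder; print(workorder.finish_job())"
```

```text
the job is handed in; nothing more can be done
None
```

I put the hazelnuts in the box as asked and handed the job in at about 31 s of the 72 s allowed. All my last checks agreed with the task; the hand-in gives no verdict.

What I did:
- **Lid opened:** I pushed it to its back stop. It had started ajar by about 14°, not shut.
- **Nuts poured:** I gripped the mug by its handle and tipped it over the box. All 7 nuts showed in the box afterwards and the mug was empty.
- **Mug returned:** It stands upright and released on its original spot. Its outline in the top view has the same pixel extents as at the start.
- **Lid shut:** The first press missed the bar and left the lid about 15° open, so I repositioned and pressed again until it stopped hard at about 18 N.

Last checks:
- **Lid:** The bar sits within about 3 pixels of its computed shut position in both camera views. No cream interior shows.
- **Other things:** The garlic, lemon and striped mug areas show no change beyond picture noise.
- **Robot:** It is clear of everything.

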